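# Check the line pressure at the gas mixer's test nipple

### The job

Check the gas line pressure at the white gas mixer on the lab bench: first swing the clear door of its valve bay wide open, then take the pressure tester (the square-bodied instrument on a fat, knurled round coupler) out of the tool stand and press its coupler squarely onto the tilted test nipple in the bay until it snaps on. Push it fully home against the spring of the nipple's valve and finish there, still gripping the tester and holding it pressed home, with the door left wide open; leave the other things on the bench where they are.

Things in the scene. Friction and masses are not known exactly. Their poses are not given: they have to be found in the camera images.
- gas_mixer: White gas mixer, fixed, 220 deep, 320 wide. Origin: centre of underside; x to its back, y to its left, z up; front at x -110. Solid rear half (x > 0), 100 high (two gauges 113), and solid control column (y > 40), 150 high. Front right (y -155 to 40): valve bay, open on top, clear pane on its right side, clear door in front, hinge post 188 high. In it a low manifold block (46 high) carries the test nipple.
- bay_door (a joint): Opening angle of the bay's door in rad: 0 shut, 1.57 square to the front, stop at 1.9. From above, its free (left) edge swings counter-clockwise, out to the robot and then to the right. Starts between shut and 0.25; no latch; light friction, stays where left. Shut, it stands in the way of a tool on the nipple.
- bay_door_hinge (a point): Point on the door's vertical hinge line (right edge of the bay: mixer frame x -112, y -150), 156 above the bench. Axes are the door's: x through the door from outside to inside, y from hinge to free edge, z up. Door: clear pane in an aluminium frame, 186 wide, 9 thick, from 16 to 184 above the bench.
- bay_door_handle (a point): Grip point on the door's handle: a vertical round steel bar, 12 thick, outside near the free edge; 42 in front of and 170 along the door from the hinge line, 156 above the bench. Bar from 88 to 180 above the bench, 31 clear behind it; two round stays (9 thick, 104 and 164 high) join it to the door. Axes as the door's.
- nipple: Test nipple: steel coupling plug on a brass flange 33 across. Origin: centre of the flange's upper face, about 72 above the bench; z along the nipple, outwards, leaning 0.5 (+-0.1) rad from upright to the mixer's front and a little right. Stem 10 thick up to z 18, bead 14 thick at 20 to 22, lead-in cone to 9 thick at the tip (27); a sprung pin 5 thick stands 7.5 out of the tip. Its tight swivel does not give.
- valve_pin (a joint): How far the nipple's valve pin is pressed in, in m: 0 out, stop at 0.0072. Its spring takes 4 N at first and 1.1 N more per mm. With the coupler fully home it reads about 0.0065; let go, the spring pushes the coupler back some 5 mm and it reads under 0.0015.
- tester: Pressure tester, 160 to 250 g, upright, coupler down, in one of the stand's two wells. Origin: centre of the coupler's mouth (lowest face); z up along the tool. Knurled steel coupler 40 across, z 0 to 34; black grip waist with flat sides, z 34 to 70, 30 wide along y, 26 along x; smaller grey head, z 68 to 90, 24 wide along y, 34 along x, display on the -x side.
- tester_grip (a point): Where to grip the tester: centre of its black waist, 53 above the mouth along the tool's z. Axes as the tester's.
- coupler_mouth (a point): Centre of the coupler's mouth (the tester's origin and axes). Funnel 24 across narrows to a bore of 16 at z 5, floor at z 28. Four sprung balls at z 12, 10.8 between them, spread over the nipple's bead at 8 to 15 N push and snap in behind it with the mouth 4 to 5 from the flange; there the floor already touches the pin. Fully home the mouth's rim sits on the flange.
- tool_stand: Black tool stand, fixed, 190 x 80 mm, 26 high, with two round wells 45 wide and 18 deep at x -45 and +45. Origin: centre of its underside, x along its length. One well holds the tester, the other the pH meter.
- ph_meter: Bystander: round pen-shaped white pH meter, 25 thick above a 40 wide foot, 94 long, upright in the stand's other well. Origin: centre of its foot.
- culture_dish: Bystander: glass culture dish, 62 across, 16 high. Origin: centre of its underside.
- marker: Bystander: black marker pen lying along its x axis, 145 long, 12 thick. Origin: underside, at its middle.
- dropper_bottle: Bystander: amber dropper bottle, 30 across, 96 high with its rubber bulb. Origin: centre of its underside.
- dropper_bottle2: Bystander: smaller amber dropper bottle, 30 across, 86 high. Origin: centre of its underside.
- wash_bottle: Bystander: white wash bottle, 64 across, 143 high without its spout. Origin: centre of its underside.
- tip_box: Bystander: open box of pipette tips, 85 x 120, 56 high. Origin: centre of its underside.

How it is judged:
By the outcome, as a careful person would: the job done as asked, in the order asked, and still so for the second after the job is handed in, while the arm keeps its last pose, push and grip.
It also fails if it takes over 64 s, if anything falls off the work surface, if the arm or the gripper's body presses on something with over 40 N, if the wrist force passes 120 N, or if a joint passes its speed limit or range.

### The arm

A 6-joint arm with a two-finger parallel gripper is mounted at the origin on the work surface. World frame = base frame: x ahead of the robot, y to its left, z up, the work surface at z = 0. Lengths are in mm, angles in rad, forces in N, time in s.
With the tool pointing down it reaches from about 425 to 950 mm from the base axis. Payload 14.7 kg.
Tool frame: the origin (TCP) lies at the very end of the fingers, on their centre line; the grasp point (between the pads) lies 19 mm behind it; z points along the fingers, y is the direction in which the jaws open and shut (so a half turn about z gives the same grasp; the last joint's range is limited). The gripper opens to 85 mm and grips with 20 to 120 N. Pads are 22 mm wide; open, the fingers measure 114 mm over their backs; the gripper's body (76 mm by 85 mm) begins 54 mm behind the grasp point. The pads swing forward as they close: fully open they stand 13 mm farther back than shut.
Start: joints at [-1.258, 0.48, 1.596, -0, 1.065, -0.047], TCP at [228.872, -608.367, 231.297] pointing down, gripper open.
Joint ranges: [-2.75, 2.75], [-0.82, 2.05], [0.23, 2.67], [-1.56, 4.7], [0.09, 2.69], [-2.92, 2.92]. Speed limits (rad/s): [1.89, 1.89, 2.39, 3.01, 3.01, 3.01].

### API

Orientations are given as a 3x3 rotation matrix whose columns are the frame's x, y, z axes.
In Python, from rig import observe, cams, bot gives the robot as it stands. The module is installed in compiled form; this text tells all that it offers.
- The arm moves only by the tool send_rows, never from a script. Its argument "targets" is a list of rows, each an object of numbers: "x", "y", "z": the shift along the world's x, y, z in m; "roll": the turn about the world's z in rad; "jaw": the opening, from 0 (shut) to 1 (fully open). In form: [{"x": .., "y": .., "z": .., "roll": .., "jaw": ..}, ...]. A call has 1 to 12 rows; each row shifts and turns the pose as measured when the row begins; what a row does not reach is not made up. A row lasts 1/12 s, in which the tool goes at most 41.7 mm and 7.16 degrees, less where a joint would pass 70% of its speed; a pose out of reach is approached as far as the arm can. A call with a gripper value outside its range is refused whole. The fingers move at their own pace and stop on an object; "force" is the grip in N (left out, the last holds). Time passes only in rows, so rows that do not move let the fingers close. It gives the time, the measured TCP pose, the force and the opening at its end, in the units of the state.
- observe(): the state, without advancing time (a new reading comes with each control period).
- cams.grab_frame(name): name is "side" or "top"; returns (picture, depth): 420x560x3 uint8, blue, green, red; 420x560 float32, mm along the optical axis (not along the pixel's ray), 0 where there is no reading.
- cams.camera_model(name): a dict with "fx", "fy", "cx", "cy" (pixels), "pose" (4x4, takes a point from camera to world coordinates). Camera axes: x right, y down, z forward; pixel columns grow to the right and rows downward; lengths in mm; the calibration is good to about 2 mm. A picture is of the moment at which its call begins. camera_model takes no time and is no camera call.
- bot.hand_in(): hands the job in, once; it reports no verdict.
The state is a dict: "t": time; "qpos": joint angles; "qvel": joint speeds; "joint_torque": joint torques, N m; "tcp_pos": TCP position; "tcp_rot": TCP orientation; "wrist_force": force on the tool from outside, world axes, zero at the start; "torque": the same for the moment, N m; "finger_gap": opening from 0.0 (shut) to 1.0 (fully open).
Only numpy, scipy, OpenCV 4.12 (cv2) and the standard library are available. Lean on these libraries where they do the work, as an engineer would, in place of code of your own. Each camera call takes 0.05 s, during which the arm holds its last target. There are 200 camera calls.

## Working session

There is one attempt and no reset: what is moved stays moved. The work goes in short steps, Python scripts to look and compute and a tool call to move; the robot and the scene stay as the last step left them, time stands still between calls to the robot, and variables do not carry over. Pictures are saved under pics/ and viewed, about 8 in all and at most 12, crops included, and the job is handed in when it is done.

Besides the shell and the picture viewer there is one more tool, called after "Request:" as name(argument=value, ...) on one line, values as JSON. send_rows: Moves the arm, as the interface text tells. Its arguments: {"type":"object","properties":{"targets":{"type":"array"},"force":{"type":"number"}},"required":["targets"]}

```bash
mkdir -p pics
cat > h.py <<'E'
import numpy as np, cv2
from rig import observe, cams, bot
def grab(n):
    im,d=cams.grab_frame(n); m=cams.camera_model(n); return im,d,m
def cloud(d,m):
    v,u=np.mgrid[:d.shape[0],:d.shape[1]]
    P=np.stack([(u-m['cx'])/m['fx']*d,(v-m['cy'])/m['fy']*d,d],-1)
    T=np.array(m['pose']); W=P@T[:3,:3].T+T[:3,3]; W[d==0]=np.nan; return W
def ray(m,u,v):
    T=np.array(m['pose']); r=T[:3,:3]@np.array([(u-m['cx'])/m['fx'],(v-m['cy'])/m['fy'],1]); return T[:3,3],r
def onplane(m,u,v,z):
    o,r=ray(m,u,v); return o+r*(z-o[2])/r[2]
def proj(m,p):
    T=np.array(m['pose']); c=T[:3,:3].T@(np.array(p)-T[:3,3]); return m['fx']*c[0]/c[2]+m['cx'],m['fy']*c[1]/c[2]+m['cy']
E
python3 - <<'E'
from h import *
print(observe())
for n in('top','side'):
    im,d,m=grab(n); cv2.imwrite(f'pics/{n}0.png',im); np.savez(f'{n}0.npz',im=im,W=cloud(d,m)); print(n,m['fx'],m['cx'],m['cy'],np.array(m['pose']).round(3).tolist())
E
```

```text
{'t': 0.0, 'qpos': array([-1.25757398e+00,  4.80824009e-01,  1.59684714e+00, -2.16856629e-05,
        1.06511572e+00, -4.65961898e-02]), 'qvel': array([ 0.00275144,  0.00021737, -0.00178516, -0.00047132, -0.00139646,
       -0.00111822]), 'joint_torque': array([ 2.95943528e-04, -9.50643110e+01, -4.30178010e+01, -3.43974671e-05,
        1.21727263e-02,  4.16414764e-05]), 'tcp_pos': array([ 228.75893158, -607.98498488,  230.68744159]), 'tcp_rot': array([[ 9.35957036e-01,  3.52114012e-01, -3.86015542e-04],
       [ 3.52114221e-01, -9.35956355e-01,  1.13026109e-03],
       [ 3.66870672e-05, -1.19379738e-03, -9.99999287e-01]]), 'wrist_force': array([0.5906292 , 0.53814849, 0.47784487]), 'torque': array([ 0.00099197,  0.01002533, -0.00028238]), 'finger_gap': 1.0010535370507199}
top 499.8110090224728 269.21495619726846 206.45017706094148 [[0.028, -0.98, 0.195, 322.495], [-1.0, -0.028, 0.002, -57.239], [0.004, -0.195, -0.981, 1416.5], [0.0, 0.0, 0.0, 1.0]]
side 410.168272943696 281.6128593376137 212.86030378997705 [[-0.895, -0.272, 0.355, 197.225], [-0.447, 0.568, -0.691, 713.997], [-0.014, -0.777, -0.63, 803.358], [0.0, 0.0, 0.0, 1.0]]
```

View pics/top0.png

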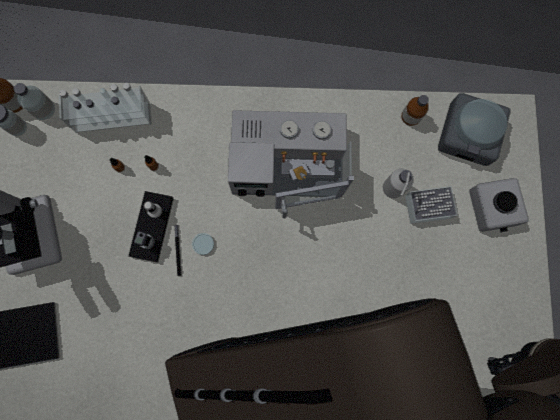

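View pics/side0.png

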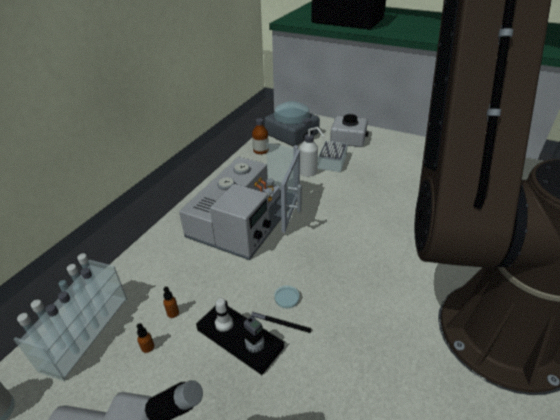

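Run:
```python
from h import *
t=np.load('top0.npz');s=np.load('side0.npz')
R=lambda a,f:cv2.resize(a,None,fx=f,fy=f,interpolation=cv2.INTER_CUBIC)
a=R(t['im'][100:220,222:362],2.8)   # 392x336
b=R(s['im'][140:260,175:315],2.8)
c=R(t['im'][185:270,120:220],3); d=R(s['im'][290:375,190:320],3)
C=np.zeros((600,800,3),np.uint8); C[:336,:392]=a;C[:336,400:792]=b;C[340:595,:300]=c;C[340:595,400:790]=d
cv2.imwrite('pics/crop1.png',np.clip(C*1.5,0,255).astype(np.uint8))
# geometry
for nm,D in(('top',t),('side',s)):
    W=D['W']; 
    near=(W[...,0]>450)&(W[...,0]<900)&(W[...,1]>-250)&(W[...,1]<200)
    for lo,hi in((95,107),(144,156)):
        m=near&(W[...,2]>lo)&(W[...,2]<hi)
        n,l,st,ce=cv2.connectedComponentsWithStats(m.astype(np.uint8))
        for i in range(1,n):
            if st[i,4]>60:
                p=W[l==i]; r=cv2.minAreaRect(p[:,:2].astype(np.float32)); print(nm,lo,st[i].tolist(),p.mean(0).round(1),r)
    m=(W[...,2]>20)&(W[...,2]<33)&(W[...,1]>200)&(W[...,0]<700)&(W[...,1]<500)
    n,l,st,ce=cv2.connectedComponentsWithStats(m.astype(np.uint8))
    for i in range(1,n):
        if st[i,4]>60: p=W[l==i];print(nm,'stand',st[i].tolist(),cv2.minAreaRect(p[:,:2].astype(np.float32)))
    for lo,hi in ((70,100),):
        m=(W[...,2]>lo)&(W[...,2]<110)&(W[...,1]>200)&(W[...,0]<700)&(W[...,1]<450)
        n,l,st,ce=cv2.connectedComponentsWithStats(m.astype(np.uint8))
        for i in range(1,n):
            if st[i,4]>8: p=W[l==i];print(nm,'tall',st[i].tolist(),p.mean(0).round(1),p.max(0).round(1),p.min(0).round(1))
```

```text
top 95 [231, 110, 112, 41, 3247] [803.5 -96.2 100.7] ((802.1456298828125, -96.7091064453125), (306.3021545410156, 112.10322570800781), 89.80572509765625)
top 144 [228, 142, 47, 42, 1796] [691.1  -4.  150.3] ((691.9066162109375, -3.619415283203125), (120.0716552734375, 111.49551391601562), 89.8376235961914)
top stand [129, 191, 44, 71, 1469] ((535.4453125, 278.16497802734375), (83.0003662109375, 190.67236328125), 80.20928955078125)
top tall [144, 201, 12, 11, 90] [576.6 267.3  95.5] [591.8 283.1 108.1] [565.  257.2  70.1]
top tall [135, 231, 15, 15, 159] [488.9 282.2  93.3] [509.  298.7 104.6] [471.2 266.9  70.5]
side 95 [179, 158, 89, 77, 1732] [793.2 -67.5 101.1] ((745.9961547851562, -95.0577392578125), (308.9193420410156, 224.21182250976562), 89.73099517822266)
side 144 [210, 184, 58, 37, 1233] [688.3   2.9 150.7] ((690.743408203125, -2.8789291381835938), (113.46403503417969, 122.74834442138672), 1.3406847715377808)
side stand [196, 306, 88, 65, 2002] ((533.7057495117188, 277.57489013671875), (83.03434753417969, 193.23924255371094), 80.34034729003906)
side tall [215, 298, 13, 18, 182] [573.6 274.9  91.5] [587.4 283.8 105.2] [563.1 260.4  70.4]
side tall [244, 316, 19, 22, 284] [486.7 291.1  92. ] [507.1 303.  102.4] [469.  272.9  70.2]
```

View pics/crop1.png

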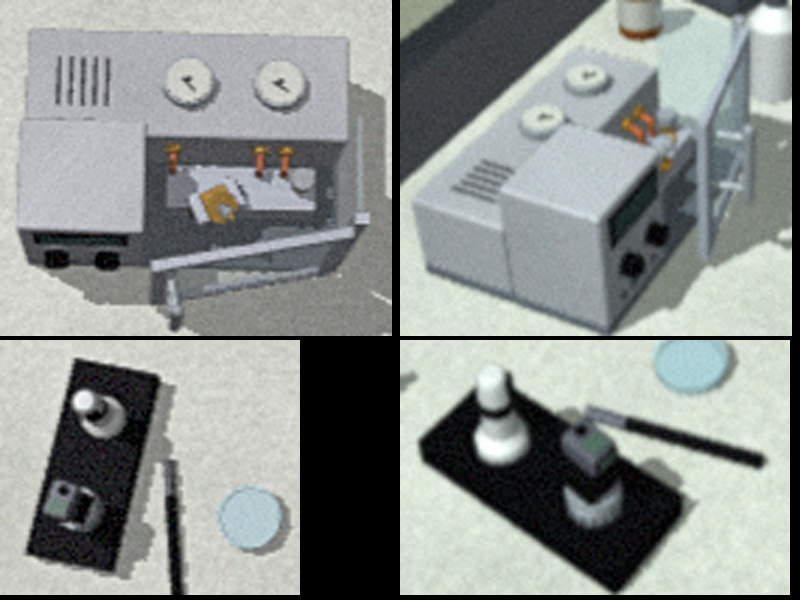

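Run:
```python
from h import *
t=np.load('top0.npz');s=np.load('side0.npz')
for nm,D in(('top',t),('side',s)):
    W=D['W']; near=(W[...,0]>480)&(W[...,0]<680)&(W[...,1]>-300)&(W[...,1]<-20)
    m=near&(W[...,2]>172)&(W[...,2]<192); p=W[m]
    print(nm,len(p)); 
    f=cv2.fitLine(p[:,:2].astype(np.float32),cv2.DIST_HUBER,0,.01,.01).ravel(); print('line',f, 'ang',np.arctan2(-f[0],f[1]))
    for y in np.arange(-270,-40,15):
        q=p[(p[:,1]>y)&(p[:,1]<y+15)]
        if len(q): print(int(y),len(q),q.min(0).round(),q.max(0).round())
    # head of tester
    m=(W[...,2]>84)&(W[...,2]<110)&(abs(W[...,0]-488)<35)&(abs(W[...,1]-285)<35); p=W[m]
    print('head',len(p),p.mean(0).round(1),cv2.minAreaRect(p[:,:2].astype(np.float32)))
    p=p[p[:,2]>93]; print(len(p),p.mean(0).round(1),cv2.minAreaRect(p[:,:2].astype(np.float32)))
m=cams.camera_model('top')
print(onplane(m,350.6,178,184),onplane(m,276.6,194.6,184),onplane(m,283.4,203.6,180))
for th in(0.1,.15,.2,.25):
    h=np.array([635,-253.5,180]); print(th,(h+[-170*np.sin(th)-42*np.cos(th),170*np.cos(th)-42*np.sin(th),0]).round(), [np.round(proj(m,h+[-186*np.sin(th),186*np.cos(th),4]),1)])
```

```text
top 389
line [ 2.3986454e-01 -9.7080636e-01  6.1744934e+02 -1.6570787e+02] ang -2.8993664
-270 47 [ 641. -266.  172.] [ 679. -255.  192.]
-255 28 [ 628. -255.  178.] [ 646. -241.  189.]
-240 25 [ 625. -239.  177.] [ 636. -225.  189.]
-225 26 [ 622. -225.  174.] [ 634. -210.  190.]
-210 28 [ 619. -210.  174.] [ 630. -195.  189.]
-195 23 [ 617. -193.  173.] [ 628. -180.  189.]
-180 27 [ 613. -180.  172.] [ 625. -165.  188.]
-165 26 [ 611. -165.  174.] [ 622. -150.  188.]
-150 26 [ 607. -150.  174.] [ 619. -135.  187.]
-135 26 [ 604. -135.  175.] [ 616. -122.  190.]
-120 26 [ 601. -120.  177.] [ 611. -107.  189.]
-105 44 [ 555. -105.  174.] [610. -90. 187.]
-90 29 [590. -90. 175.] [606. -77. 186.]
-75 8 [595. -74. 173.] [603. -71. 185.]
head 127 [489.6 284.2  97.1] ((489.79144287109375, 285.19989013671875), (22.936826705932617, 35.05085754394531), 71.47224426269531)
112 [489.6 285.3  98.1] ((489.8614501953125, 285.23211669921875), (22.51624870300293, 35.072120666503906), 72.75149536132812)
side 257
line [ 2.6360646e-01 -9.6463031e-01  6.1550348e+02 -1.5704749e+02] ang -2.8748336
-270 45
[... 495 characters left out ...]
174.] [ 612. -107.  186.]
-105 32 [ 554. -104.  173.] [608. -91. 187.]
-90 19 [560. -90. 173.] [606. -78. 187.]
-75 17 [593. -75. 172.] [602. -71. 185.]
head 223 [486.1 289.4  96. ] ((488.4219665527344, 286.4689636230469), (23.72503089904785, 36.907958984375), 74.2223129272461)
174 [487.  287.9  98.2] ((488.41357421875, 286.439208984375), (23.6632080078125, 36.907958984375), 74.2223129272461)
[ 647.38741904 -260.26861124  184.        ] [598.7313807 -73.0993298 184.       ] [576.84173824 -90.8982036  180.        ]
0.1 [576. -89. 180.] [array([274.9, 187.7])]
0.15 [568. -92. 180.] [array([275.3, 191.3])]
0.2 [560. -95. 180.] [array([275.8, 194.8])]
0.25 [552. -99. 180.] [array([276.6, 198.4])]
```

Request:
send_rows(targets=[{"x":0.02,"y":0.032,"z":0,"roll":-0.013,"jaw":1},{"x":0.02,"y":0.032,"z":0,"roll":-0.013,"jaw":1},{"x":0.02,"y":0.032,"z":0,"roll":-0.013,"jaw":1},{"x":0.02,"y":0.032,"z":0,"roll":-0.013,"jaw":1},{"x":0.02,"y":0.032,"z":0,"roll":-0.013,"jaw":1},{"x":0.02,"y":0.032,"z":0,"roll":-0.013,"jaw":1},{"x":0.02,"y":0.032,"z":0,"roll":-0.013,"jaw":1},{"x":0.02,"y":0.032,"z":0,"roll":-0.013,"jaw":1},{"x":0.02,"y":0.032,"z":0,"roll":-0.013,"jaw":1},{"x":0.02,"y":0.032,"z":0,"roll":-0.013,"jaw":1},{"x":0.02,"y":0.032,"z":0,"roll":-0.013,"jaw":1},{"x":0.02,"y":0.032,"z":0,"roll":-0.013,"jaw":1}], force=30)

```text
t: 1.1
tcp_pos: [469.8, -210.8, 227.3]
tcp_rot: [[0.983, 0.185, -0.003], [0.185, -0.983, 0.003], [-0.003, -0.003, -1.0]]
wrist_force: [1.4, -0.3, -0.1]
finger_gap: 1.001
```

Request:
send_rows(targets=[{"x":0.023,"y":0.029,"z":0,"roll":0,"jaw":1},{"x":0.023,"y":0.029,"z":0,"roll":0,"jaw":1},{"x":0.023,"y":0.029,"z":0,"roll":0,"jaw":1},{"x":0.018,"y":0.023,"z":0,"roll":0,"jaw":1},{"x":0,"y":0,"z":0,"roll":0,"jaw":1},{"x":0,"y":0,"z":0,"roll":0,"jaw":1}])

```text
t: 1.6
tcp_pos: [562.3, -86.8, 226.2]
tcp_rot: [[0.982, 0.19, -0.004], [0.19, -0.982, 0.004], [-0.003, -0.005, -1.0]]
wrist_force: [-0.2, -0.5, 0.1]
finger_gap: 1.003
```

Request:
send_rows(targets=[{"x":-0.002,"y":-0.009,"z":-0.025,"roll":0,"jaw":1},{"x":0,"y":0,"z":-0.025,"roll":0,"jaw":1},{"x":0,"y":0,"z":-0.02,"roll":0,"jaw":0.8},{"x":0,"y":0,"z":0,"roll":0,"jaw":0.6},{"x":0,"y":0,"z":0,"roll":0,"jaw":0.5}])

```text
t: 2.02
tcp_pos: [559.1, -97.7, 154.7]
tcp_rot: [[0.982, 0.191, -0.003], [0.191, -0.982, 0.004], [-0.002, -0.004, -1.0]]
wrist_force: [0.2, -0.9, 0.9]
finger_gap: 0.602
```

Run:
```python
from h import *
R=lambda a,f:cv2.resize(a,None,fx=f,fy=f,interpolation=cv2.INTER_CUBIC)
t,_,_=grab('top'); s,_,_=grab('side')
cv2.imwrite('pics/door1.png',np.hstack([R(t[150:230,240:370],3),R(s[120:200,240:370],3)]))
o=observe();print(o['tcp_pos'],o['wrist_force'])
```

```text
[559.51168485 -97.61467769 155.44182905] [ 0.05864181 -0.59778623  0.14530347]
```

View pics/door1.png

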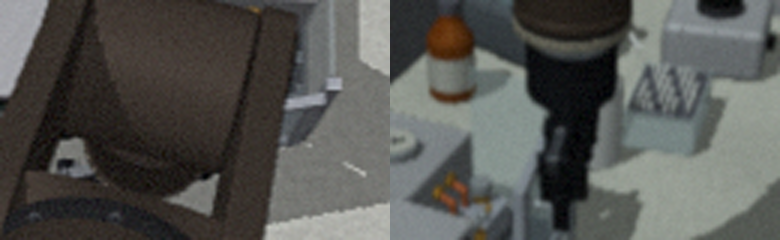

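Request:
send_rows(targets=[{"x":0,"y":0,"z":-0.004,"roll":0,"jaw":0.3},{"x":0,"y":0,"z":0,"roll":0,"jaw":0.1},{"x":0,"y":0,"z":0,"roll":0,"jaw":0},{"x":0,"y":0,"z":0,"roll":0,"jaw":0},{"x":0,"y":0,"z":0,"roll":0,"jaw":0}], force=25)

```text
t: 2.53
tcp_pos: [558.4, -96.3, 154.0]
tcp_rot: [[0.982, 0.189, -0.002], [0.189, -0.982, 0.006], [-0.001, -0.006, -1.0]]
wrist_force: [4.4, -5.2, -17.9]
finger_gap: 0.125
```

Request:
send_rows(targets=[{"x":-0.0077,"y":-0.0041,"z":0,"roll":0.05,"jaw":0},{"x":-0.0077,"y":-0.0041,"z":0,"roll":0.05,"jaw":0},{"x":-0.0145,"y":-0.0098,"z":0,"roll":0.1,"jaw":0},{"x":-0.0135,"y":-0.0112,"z":0,"roll":0.1,"jaw":0},{"x":-0.0123,"y":-0.0125,"z":0,"roll":0.1,"jaw":0},{"x":-0.011,"y":-0.0136,"z":0,"roll":0.1,"jaw":0}])

```text
t: 3.03
tcp_pos: [492.3, -152.0, 153.9]
tcp_rot: [[0.757, 0.654, -0.001], [0.654, -0.757, 0.003], [0.001, -0.003, -1.0]]
wrist_force: [8.5, -5.5, -19.8]
finger_gap: 0.126
```

Request:
send_rows(targets=[{"x":-0.0096,"y":-0.0147,"z":0,"roll":0.1,"jaw":0},{"x":-0.0081,"y":-0.0155,"z":0,"roll":0.1,"jaw":0},{"x":-0.0065,"y":-0.0163,"z":0,"roll":0.1,"jaw":0},{"x":-0.0048,"y":-0.0168,"z":0,"roll":0.1,"jaw":0},{"x":-0.0031,"y":-0.0172,"z":0,"roll":0.1,"jaw":0},{"x":-0.0014,"y":-0.0175,"z":0,"roll":0.1,"jaw":0}])

```text
t: 3.53
tcp_pos: [459.7, -255.3, 154.0]
tcp_rot: [[0.225, 0.974, 0.007], [0.974, -0.225, 0.0], [0.002, 0.006, -1.0]]
wrist_force: [18.0, 0.2, -24.0]
finger_gap: 0.124
```

Request:
send_rows(targets=[{"x":0.001,"y":-0.0175,"z":0,"roll":0.1,"jaw":0},{"x":0.0025,"y":-0.0173,"z":0,"roll":0.1,"jaw":0},{"x":0.004,"y":-0.017,"z":0,"roll":0.1,"jaw":0},{"x":0.0045,"y":-0.0125,"z":0,"roll":0.075,"jaw":0},{"x":0,"y":0,"z":0,"roll":0,"jaw":0},{"x":0,"y":0,"z":0,"roll":0,"jaw":0.3},{"x":0,"y":0,"z":0,"roll":0,"jaw":0.5},{"x":0,"y":0,"z":0,"roll":0,"jaw":0.6}])

```text
t: 4.2
tcp_pos: [475.6, -326.1, 154.8]
tcp_rot: [[-0.168, 0.986, 0.014], [0.986, 0.168, 0.002], [-0.001, 0.014, -1.0]]
wrist_force: [0.2, 0.7, 0.8]
finger_gap: 0.544
```

Request:
send_rows(targets=[{"x":0,"y":0,"z":0.02,"roll":0,"jaw":0.7},{"x":0,"y":0,"z":0.035,"roll":0,"jaw":0.8},{"x":0,"y":0.01,"z":0.035,"roll":0.05,"jaw":1},{"x":0,"y":0.03,"z":0,"roll":0.07,"jaw":1},{"x":0,"y":0.038,"z":0,"roll":0.07,"jaw":1},{"x":0,"y":0.038,"z":0,"roll":0.07,"jaw":1},{"x":0,"y":0.038,"z":0,"roll":0.07,"jaw":1},{"x":0,"y":0.038,"z":0,"roll":0.07,"jaw":1},{"x":0,"y":0.038,"z":0,"roll":0.07,"jaw":1},{"x":0,"y":0.038,"z":0,"roll":0.07,"jaw":1},{"x":0,"y":0.038,"z":0,"roll":0.07,"jaw":1},{"x":0,"y":0.038,"z":0,"roll":0.07,"jaw":1}])

```text
t: 5.2
tcp_pos: [471.2, 29.3, 255.5]
tcp_rot: [[-0.759, 0.651, 0.023], [0.651, 0.759, 0.007], [-0.013, 0.02, -1.0]]
wrist_force: [0.9, -0.2, -0.2]
finger_gap: 0.997
```

Request:
send_rows(targets=[{"x":0,"y":0.038,"z":0,"roll":0.07,"jaw":1},{"x":0,"y":0.038,"z":0,"roll":0.07,"jaw":1},{"x":0,"y":0.038,"z":0,"roll":0.07,"jaw":1},{"x":0,"y":0.038,"z":0,"roll":0.07,"jaw":1},{"x":0,"y":0.038,"z":0,"roll":0.07,"jaw":1},{"x":0,"y":0.025,"z":0,"roll":0.05,"jaw":1},{"x":0,"y":0.01,"z":0,"roll":0,"jaw":1},{"x":0,"y":0,"z":0,"roll":0,"jaw":1}])

```text
t: 5.87
tcp_pos: [464.5, 274.3, 260.4]
tcp_rot: [[-0.96, 0.278, 0.026], [0.278, 0.96, 0.02], [-0.019, 0.027, -0.999]]
wrist_force: [-0.8, -1.0, 0.3]
finger_gap: 1.003
```

Run:
```python
from h import *
R=lambda a,f:cv2.resize(a,None,fx=f,fy=f,interpolation=cv2.INTER_CUBIC)
t,d,m=grab('top'); np.savez('top1.npz',im=t,W=cloud(d,m)); s,d,m=grab('side');np.savez('side1.npz',im=s,W=cloud(d,m))
C=np.zeros((600,800,3),np.uint8)
C[:400,:390]=R(t[145:195,270:319],8)[:400,:390]; C[:400,400:790]=R(s[165:215,235:284],8)[:400,:390]
C[400:600,:280]=R(t[100:200,225:365],2); C[400:600,300:580]=R(s[130:230,175:315],2)
cv2.imwrite('pics/nip1.png',np.clip(C*1.5,0,255).astype(np.uint8))
o=observe();print(o['tcp_pos'],o['qpos'],np.degrees(np.arctan2(o['tcp_rot'][1,1],o['tcp_rot'][0,1])))
```

```text
[464.64848696 272.0690438  260.29328944] [ 0.4692786   0.27713882  1.84271709  0.00715114  0.99050046 -0.82215463] 73.78818214766461
```

View pics/nip1.png

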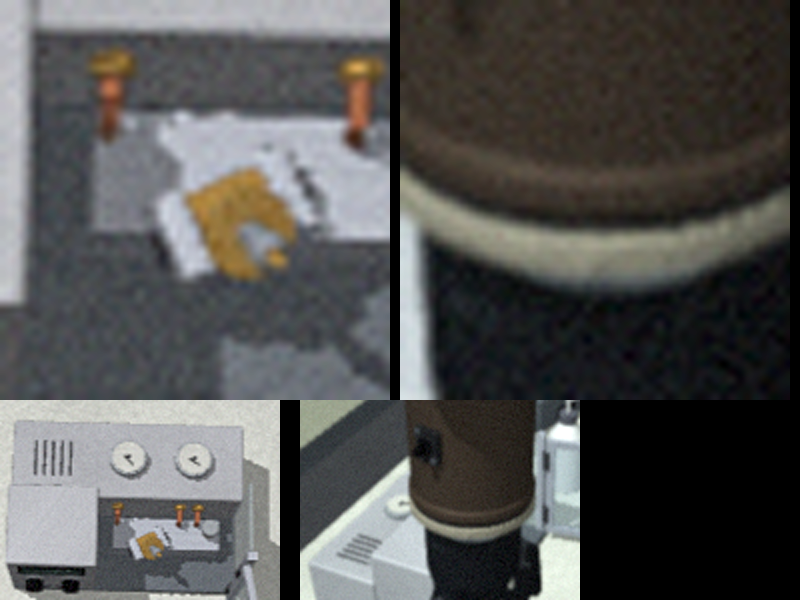

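Run:
```python
from h import *
for f in('top0','top1','side0'):
    D=np.load(f+'.npz'); im=D['im'];W=D['W']
    h=cv2.cvtColor(im,cv2.COLOR_BGR2HSV)
    box=(abs(W[...,0]-665)<45)&(abs(W[...,1]+140)<45)&(W[...,2]>52)&(W[...,2]<130)
    g=box&(h[...,0]>12)&(h[...,0]<28)&(h[...,1]>110)
    p=W[g]; print(f,g.sum(),box.sum())
    if g.sum()>20:
        c=np.median(p,0); q=p[np.linalg.norm(p-c,axis=1)<22]
        for _ in range(4):
            c=q.mean(0); n=np.linalg.svd(q-c)[2][2]; n*=np.sign(n[2]); r=(q-c)@n; q=q[abs(r)<2.5*max(r.std(),.5)]
        print('flange',len(q),c.round(1),'n',n.round(3),'std',r.std().round(2),'minmax',q.min(0).round(1),q.max(0).round(1))
        st=box&~g; P=W[st]; hh=(P-c)@n; lat=np.linalg.norm((P-c)-np.outer(hh,n),axis=1)
        k=(hh>5)&(hh<42)&(lat<20)
        v,u=np.where(st); 
        for a in np.where(k)[0]: print(u[a],v[a],P[a].round(1),hh[a].round(1),lat[a].round(1))
```

```text
top0 88 221
flange 85 [ 690.2 -135.6   71.7] n [0.043 0.311 0.949] std 5.49 minmax [ 672.2 -154.9   58.9] [ 707.8 -121.4   83.3]
300 173 [ 685.6 -137.7   77.9] 5.0 6.3
301 173 [ 685.3 -140.4   79.3] 5.5 8.6
302 173 [ 685.3 -143.1   79.8] 5.1 11.0
302 174 [ 677.6 -142.    97.7] 22.2 19.7
301 175 [ 676.9 -139.8   89.5] 15.0 17.0
301 176 [ 674.2 -139.9   89.1] 14.4 19.2
top1 89 225
flange 85 [ 690.8 -135.7   71.7] n [0.067 0.174 0.982] std 5.47 minmax [ 671.2 -155.3   58.2] [ 709.6 -121.3   82.9]
300 173 [ 685.  -137.6   80.1] 7.6 7.1
301 173 [ 685.6 -140.4   78.2] 5.3 8.1
302 173 [ 683.6 -142.7   85.9] 12.3 12.4
300 174 [ 682.7 -137.7   78.2] 5.5 9.1
301 174 [ 681.2 -140.1   84. ] 10.7 12.3
302 174 [ 679.7 -142.5   89.7] 15.8 15.7
303 174 [ 679.  -145.1   92.6] 18.1 18.3
304 174 [ 680.5 -148.2   87.5] 12.7 18.7
301 175 [ 677.4 -139.9   87.7] 14.1 16.0
side0 13 54
```

Run:
```python
from h import *
D0=np.load('top0.npz');D=np.load('top1.npz'); im=D['im'];W=(D['W']+D0['W'])/2
h=cv2.cvtColor(im,cv2.COLOR_BGR2HSV)
print('      '+' '.join(f'{u:4d}' for u in range(288,312)))
for v in range(163,183):
    print(v,' '.join(('%3d'%W[v,u,2] if np.isfinite(W[v,u,2]) else 'nan')+('*' if 12<h[v,u,0]<28 and h[v,u,1]>110 else ' ') for u in range(288,312)))
```

```text
288  289  290  291  292  293  294  295  296  297  298  299  300  301  302  303  304  305  306  307  308  309  310  311
163  45   44   44   42   46   44   44   46   49   45   48   46   46   47   43   46   64   62   45   47   45   46   46   47 
164  43   49   49   52   48   44   48   46   47   48   47   50   49   47   65   65   63   65   45   43   44   46   48   46 
165  46   44   44   44   44   49   47   45   46   49   43   46   45   45   59   61   64   63   58   44   45   49   47   48 
166  46   43   48   47   50   46   45   47   45   45   49   48   57   63*  64   62   63   66   66   46   47   42   50   45 
167  46   45   49   48   45   45   46   49   47   48   61*  62*  60*  64*  69*  60   64   62   63   61   61   47   49   45 
168  44   50  nan   45   46   46   45   56   66*  64*  62*  65*  76*  80*  75*  67   63   65   62   61   57   51   49   47 
169  47   47   66   62   60   61   63*  62*  64*  63*  77*  81*  78*  80*  80*  80*  73   65   64   62   64   48   50   47 
170  45   58   63   63   60   59   68*  67*  67*  79*  82*  77*  78*  76*  74*  78*  77*  75   63   58   63   42 
[... 797 characters left out ...]
   58   72*  71*  68*  65*  66   89   94  101* 102*  16   15   16   16   15   17 
178  10    9   11   42   54   66   59   62   63   10*  67*  68*  70*  63*  87   92   92  101   12   15   10   10   14    9 
179  10    9   13   13   48   61   63   60   52   11   12   64*  62*  64*  63   14   14   14   12   10   18   14    9   11 
180  12   12   14   13   38   57   47   44   16   14    9   12   13    9   14   11   11   11   10   11   14   12   12   10 
181  14   15    8   12   12   42   13   12   13   14   13   11   12    8    8   14   12   11   13   14   14   12   12   14 
182  12   13   12   13    7   13   14   12   17   15   11   10   13   11   11    9    7   10   14   12   14   10   12   11
```

Run:
```python
from h import *
D0=np.load('top0.npz');D=np.load('top1.npz'); im=D['im'];W=(D['W']+D0['W'])/2; m=cams.camera_model('top')
h=cv2.cvtColor(im,cv2.COLOR_BGR2HSV)
v,u=np.mgrid[168:180,295:307]; v=v.ravel();u=u.ravel()
P=W[v,u]; g=(h[v,u,0]>12)&(h[v,u,0]<28)&(h[v,u,1]>110)&np.isfinite(P[:,2])
P=P[g];u=u[g];v=v[g]
rng=np.random.default_rng(0);best=None
for _ in range(3000):
    a=P[rng.choice(len(P),3,False)]; n=np.cross(a[1]-a[0],a[2]-a[0]); L=np.linalg.norm(n)
    if L<60: continue
    n/=L; k=abs((P-a[0])@n)<2.5
    if best is None or k.sum()>best.sum(): best=k
for _ in range(3):
    q=P[best];c=q.mean(0);n=np.linalg.svd(q-c)[2][2];n*=np.sign(n[2]);best=abs((P-c)@n)<3
print('n',n,'lean',np.arccos(n[2]),'az',np.degrees(np.arctan2(n[1],n[0])),best.sum(),len(P))
pts=np.c_[u[best],v[best]].astype(np.float32)
# circle in plane: project px rays onto plane, minEnclosingCircle
Q=[]
for a,b in pts:
    o,r=ray(m,a,b); Q.append(o+r*((c-o)@n)/(r@n))
Q=np.array(Q); e1=np.cross(n,[0,1,0]);e1/=np.linalg.norm(e1);e2=np.cross(n,e1)
X=np.c_[(Q-c)@e1,(Q-c)@e2].astype(np.float32); (cx,cy),R=cv2.minEnclosingCircle(X)
F=c+cx*e1+cy*e2; print('flange c',F,'R',R, X.min(0),X.max(0))
tips=np.array([onplane(m,304.5,177,101),onplane(m,304,176.5,101),onplane(m,305,177.5,102)]); print(tips)
for T in tips: d=T-F; print(np.linalg.norm(d),d/np.linalg.norm(d))
```

```text
n [-0.51497259 -0.14753138  0.84441561] lean 0.5653230136976062 az -164.01384216331954 53 81
flange c [ 685.53508812 -139.15119545   72.27453706] R 16.044418334960938 [-13.453528 -11.475408] [18.37697  17.261688]
[[ 668.46235601 -148.70431827  101.        ]
 [ 669.82463962 -147.32651073  101.        ]
 [ 666.8386518  -150.01100629  102.        ]]
34.754748718333275 [-0.49123451 -0.27487245  0.82651908]
33.74620264891688 [-0.46554715 -0.24225882  0.8512206 ]
36.757249213845355 [-0.50864623 -0.29544678  0.80869661]
```

Request:
send_rows(targets=[{"x":0.024,"y":0.014,"z":-0.03,"roll":0,"jaw":1},{"x":0,"y":0,"z":-0.035,"roll":0,"jaw":1},{"x":0,"y":0,"z":-0.035,"roll":0,"jaw":1},{"x":0,"y":0,"z":-0.015,"roll":0,"jaw":1},{"x":0,"y":0,"z":0,"roll":0,"jaw":1},{"x":0,"y":0,"z":0,"roll":0,"jaw":1}])

```text
t: 6.47
tcp_pos: [491.3, 278.0, 145.0]
tcp_rot: [[-0.956, 0.292, 0.031], [0.293, 0.956, 0.02], [-0.024, 0.028, -0.999]]
wrist_force: [0.2, 0.7, 0.5]
finger_gap: 0.999
```

Run:
```python
from h import *
o=observe();print(o['tcp_pos'],o['tcp_rot'].round(3).tolist())
R=lambda a,f:cv2.resize(a,None,fx=f,fy=f,interpolation=cv2.INTER_CUBIC)
s,d,m=grab('side'); cv2.imwrite('pics/grip1.png',R(s[230:400,170:370],3.5))
```

```text
[491.26844312 278.02430182 144.95040362] [[-0.956, 0.292, 0.031], [0.293, 0.956, 0.02], [-0.024, 0.028, -0.999]]
```

View pics/grip1.png

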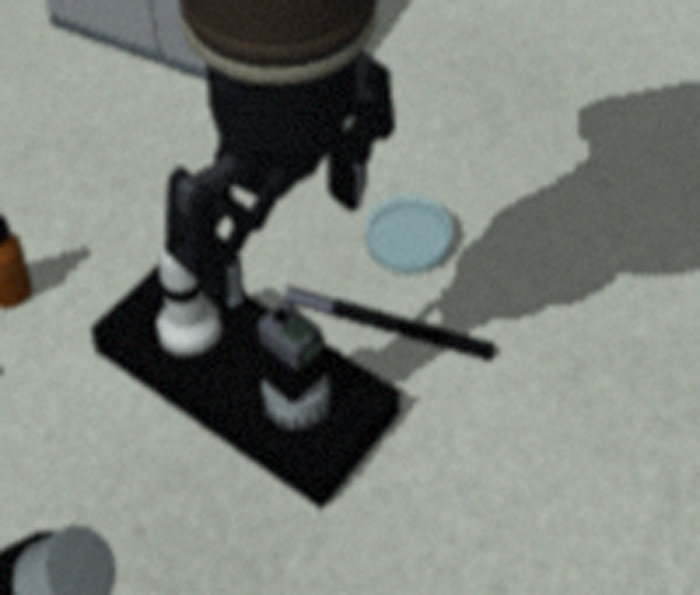

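Request:
send_rows(targets=[{"x":-0.002,"y":0.008,"z":-0.01,"roll":0,"jaw":1},{"x":0,"y":0,"z":-0.03,"roll":0,"jaw":1},{"x":0,"y":0,"z":-0.025,"roll":0,"jaw":1},{"x":0,"y":0,"z":-0.015,"roll":0,"jaw":1},{"x":0,"y":0,"z":-0.008,"roll":0,"jaw":1},{"x":0,"y":0,"z":0,"roll":0,"jaw":1},{"x":0,"y":0,"z":0,"roll":0,"jaw":1}])

```text
t: 7.1
tcp_pos: [494.8, 289.3, 61.9]
tcp_rot: [[-0.954, 0.296, 0.045], [0.298, 0.954, 0.027], [-0.035, 0.039, -0.999]]
wrist_force: [-0.7, -0.3, 0.6]
finger_gap: 0.999
```

Request:
send_rows(targets=[{"x":-0.005,"y":-0.003,"z":-0.01,"roll":-0.01,"jaw":1},{"x":0,"y":0,"z":-0.005,"roll":0,"jaw":0.8},{"x":0,"y":0,"z":0,"roll":0,"jaw":0.7},{"x":0,"y":0,"z":0,"roll":0,"jaw":0.6}])

```text
t: 7.43
tcp_pos: [492.5, 288.1, 50.8]
tcp_rot: [[-0.951, 0.306, 0.052], [0.307, 0.951, 0.03], [-0.04, 0.044, -0.998]]
wrist_force: [0.6, 0.0, 1.1]
finger_gap: 0.611
```

Request:
send_rows(targets=[{"x":-0.004,"y":-0.003,"z":-0.005,"roll":0,"jaw":0.55},{"x":0,"y":0,"z":0,"roll":0,"jaw":0.5},{"x":0,"y":0,"z":0,"roll":0,"jaw":0.3},{"x":0,"y":0,"z":0,"roll":0,"jaw":0},{"x":0,"y":0,"z":0,"roll":0,"jaw":0},{"x":0,"y":0,"z":0,"roll":0,"jaw":0}], force=30)

```text
t: 7.93
tcp_pos: [489.4, 285.3, 47.8]
tcp_rot: [[-0.951, 0.305, 0.054], [0.307, 0.951, 0.031], [-0.042, 0.046, -0.998]]
wrist_force: [1.1, -0.0, -2.3]
finger_gap: 0.351
```

Request:
send_rows(targets=[{"x":0,"y":0,"z":0.006,"roll":0,"jaw":0},{"x":0,"y":0,"z":0.004,"roll":0,"jaw":0},{"x":0,"y":0,"z":0,"roll":0,"jaw":0},{"x":0,"y":0,"z":0,"roll":0,"jaw":0}], force=25)

```text
t: 8.27
tcp_pos: [489.5, 285.4, 58.9]
tcp_rot: [[-0.951, 0.305, 0.054], [0.307, 0.951, 0.031], [-0.042, 0.046, -0.998]]
wrist_force: [-0.3, -0.5, -2.4]
finger_gap: 0.348
```

Request:
send_rows(targets=[{"x":-0.0057,"y":0.0019,"z":0,"roll":0,"jaw":0},{"x":-0.0057,"y":0.0019,"z":0,"roll":0,"jaw":0},{"x":-0.0057,"y":0.0019,"z":0,"roll":0,"jaw":0}], force=20)

```text
t: 8.52
tcp_pos: [474.1, 290.7, 59.8]
tcp_rot: [[-0.951, 0.305, 0.058], [0.307, 0.951, 0.031], [-0.045, 0.047, -0.998]]
wrist_force: [4.2, -6.7, 3.6]
finger_gap: 0.349
```

Run:
```python
from h import *
o=observe();print(o['tcp_pos'],o['wrist_force'],o['torque'])
R=lambda a,f:cv2.resize(a,None,fx=f,fy=f,interpolation=cv2.INTER_CUBIC)
s,d,m=grab('side'); cv2.imwrite('pics/tilt1.png',R(s[270:390,190:330],4))
```

```text
[474.12433582 290.7271411   59.81967709] [ 4.22986077 -6.71733579  3.578256  ] [-1.3336567  -0.81878659 -0.20396782]
```

View pics/tilt1.png

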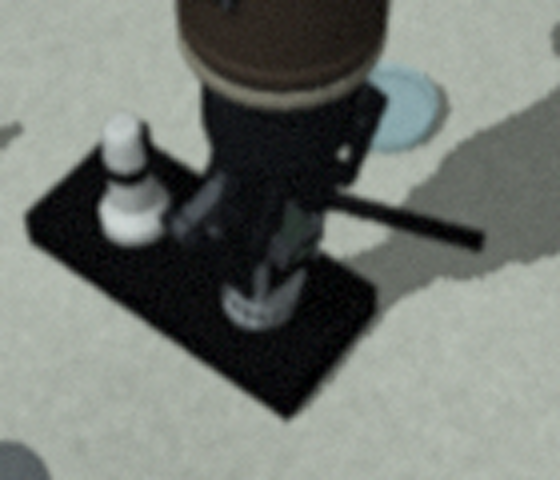

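Request:
send_rows(targets=[{"x":-0.0057,"y":0.0019,"z":0,"roll":0,"jaw":0},{"x":-0.0057,"y":0.0019,"z":0,"roll":0,"jaw":0},{"x":-0.0057,"y":0.0019,"z":0,"roll":0,"jaw":0},{"x":-0.002,"y":0.0007,"z":0,"roll":0,"jaw":0},{"x":0,"y":0,"z":0,"roll":0,"jaw":0}])

```text
t: 8.98
tcp_pos: [454.0, 297.4, 60.4]
tcp_rot: [[-0.951, 0.304, 0.061], [0.307, 0.951, 0.032], [-0.048, 0.049, -0.998]]
wrist_force: [3.4, -3.3, -2.6]
finger_gap: 0.349
```

Request:
send_rows(targets=[{"x":0,"y":0,"z":0,"roll":0,"jaw":0},{"x":0.002,"y":-0.001,"z":0.008,"roll":0,"jaw":0},{"x":0,"y":0,"z":0.02,"roll":0,"jaw":0},{"x":0,"y":0,"z":0.03,"roll":0,"jaw":0},{"x":0,"y":0,"z":0.03,"roll":0,"jaw":0},{"x":0.005,"y":-0.01,"z":0.03,"roll":0.1,"jaw":0},{"x":0.01,"y":-0.02,"z":0.02,"roll":0.1,"jaw":0},{"x":0.01,"y":-0.02,"z":0,"roll":0.1,"jaw":0},{"x":0.01,"y":-0.02,"z":0,"roll":0.1,"jaw":0},{"x":0.01,"y":-0.02,"z":0,"roll":0.1,"jaw":0},{"x":0.005,"y":-0.01,"z":0,"roll":0.1,"jaw":0},{"x":0,"y":0,"z":0,"roll":0.06,"jaw":0}], force=100)

```text
t: 9.98
tcp_pos: [505.4, 191.5, 211.0]
tcp_rot: [[-0.928, -0.372, 0.029], [-0.369, 0.927, 0.06], [-0.049, 0.045, -0.998]]
wrist_force: [-0.2, 0.3, -2.6]
finger_gap: 0.332
```

Run:
```python
from h import *
o=observe();print(o['tcp_pos'],o['tcp_rot'].round(3).tolist(),o['wrist_force'])
R=lambda a,f:cv2.resize(a,None,fx=f,fy=f,interpolation=cv2.INTER_CUBIC)
s,d,m=grab('side'); W=cloud(d,m); np.savez('side2.npz',im=s,W=W)
t,d2,m2=grab('top'); np.savez('top2.npz',im=t,W=cloud(d2,m2))
p=o['tcp_pos']; u,v=map(int,proj(m,p)); print(u,v); u0,v0=max(0,u-70),max(0,v-60)
C=s[v0:v0+120,u0:u0+140]; print(u0,v0); cv2.imwrite('pics/tilt2.png',np.clip(R(C,4)*1.6,0,255).astype(np.uint8))
```

```text
[505.44868169 191.54688805 210.96179742] [[-0.928, -0.372, 0.029], [-0.369, 0.927, 0.06], [-0.049, 0.045, -0.998]] [-0.16091199  0.30754179 -2.56665427]
264 251
194 191
```

View pics/tilt2.png

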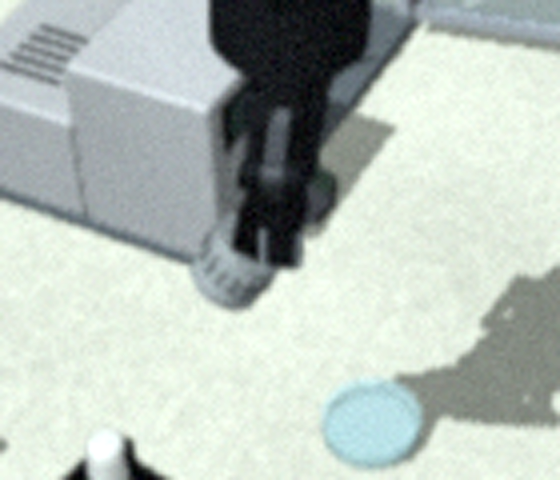

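```bash
cat > tilt.py <<'E'
from h import *
from scipy.optimize import least_squares
def fit(fs,o,verbose=True,p0=.5):
    """tilt th of tester about jaw axis (world vertical ref) and sideways offset s from coupler points"""
    Rm=o['tcp_rot']; G=o['tcp_pos']-21*Rm[:,2]; j=Rm[:,1]; up=np.array([0,0,1.]); up-=up@j*j; up/=np.linalg.norm(up)
    a=np.cross(up,j)  # lean direction
    if a[0]>0:a=-a
    P=np.vstack([W[(np.linalg.norm(W-(G-43*(up*np.cos(p0)+a*np.sin(p0))),axis=-1)<34)&np.isfinite(W[...,0])] for W in fs])
    P=P[np.abs((P-G)@j)<24]
    def parts(x):
        z=up*np.cos(x[0])+a*np.sin(x[0]); c=np.cos(x[0])*a-np.sin(x[0])*up
        h=(P-G)@z; X=(P-G)@c-x[1]; Y=(P-G)@j-x[2]; return h,np.hypot(X,Y)
    x=np.array([p0,0,0.])
    for _ in range(6):
        h,r=parts(x); k=(h<-27)&(h>-57)&(r>14)&(r<27)
        x=least_squares(lambda q:parts(q)[1][k]-20,x,loss='soft_l1').x
    h,r=parts(x); k=(r<22)&(abs(h)<75)
    z=up*np.cos(x[0])+a*np.sin(x[0]); c=np.cos(x[0])*a-np.sin(x[0])*up
    hh=np.sort(h[k]); low=np.percentile(hh,1)
    if verbose: print('th',x.round(3),'n',((h<-27)&(h>-57)&(abs(r-20)<4)).sum(),'low',low.round(1),np.histogram(h[k],np.arange(-72,-20,4)))
    return z,G+c*x[1]+j*x[2],low
if __name__=='__main__':
    o=observe()
    for f in (['side2'],['top2'],['side2','top2']):
        z,A,low=fit([np.load(i+'.npz')['W'] for i in f],o); print(f,'axis',z.round(3),'point',A.round(1),'G',(o['tcp_pos']-21*o['tcp_rot'][:,2]).round(1))
E
python3 tilt.py
```

```text
th [ 0.589 -2.688 -2.389] n 230 low -59.6 (array([ 0,  0,  2, 26, 30, 22, 25, 27, 37, 28, 35, 49]), array([-72, -68, -64, -60, -56, -52, -48, -44, -40, -36, -32, -28, -24]))
['side2'] axis [-0.503 -0.239  0.83 ] point [507.2 190.  233.1] G [504.2 191.4 231.7]Traceback (most recent call last):
  File "tilt.py", line 25, in <module>
    z,A,low=fit([np.load(i+'.npz')['W'] for i in f],o); print(f,'axis',z.round(3),'point',A.round(1),'G',(o['tcp_pos']-21*o['tcp_rot'][:,2]).round(1))
            ~~~^^^^^^^^^^^^^^^^^^^^^^^^^^^^^^^^^^^^^^^
  File "tilt.py", line 19, in fit
    hh=np.sort(h[k]); low=np.percentile(hh,1)
                          ~~~~~~~~~~~~~^^^^^^
    return _quantile_unchecked(
        a, q, axis, out, overwrite_input, method, keepdims, weights)
    return _ureduce(a,
                    func=_quantile_ureduce_func,
    ...<5 lines>...
                    overwrite_input=overwrite_input,
                    method=method)
    r = func(a, **kwargs)
    result = _quantile(arr,
                       quantiles=q,
    ...<2 lines>...
                       out=out,
                       weights=wgt)
    slices_having_nans = np.isnan(arr[-1, ...])
                                  ~~~^^^^^^^^^
IndexError: index -1 is out of bounds for axis 0 with size 0
```

Request:
send_rows(targets=[{"x":0.006,"y":-0.016,"z":0.01,"roll":0,"jaw":0},{"x":0.01,"y":-0.03,"z":0.01,"roll":0,"jaw":0},{"x":0.01,"y":-0.03,"z":0,"roll":0,"jaw":0},{"x":0.01,"y":-0.03,"z":0,"roll":0,"jaw":0},{"x":0.01,"y":-0.03,"z":0,"roll":0,"jaw":0},{"x":0.01,"y":-0.03,"z":0,"roll":0,"jaw":0},{"x":0.01,"y":-0.03,"z":0,"roll":0,"jaw":0},{"x":0.01,"y":-0.03,"z":0,"roll":0,"jaw":0},{"x":0.01,"y":-0.03,"z":0,"roll":0,"jaw":0},{"x":0.01,"y":-0.03,"z":0,"roll":0,"jaw":0},{"x":0.01,"y":-0.03,"z":0,"roll":0,"jaw":0},{"x":0.005,"y":-0.015,"z":0,"roll":0,"jaw":0}])

```text
t: 11.08
tcp_pos: [614.1, -144.0, 234.1]
tcp_rot: [[-0.939, -0.343, 0.024], [-0.341, 0.938, 0.063], [-0.044, 0.051, -0.998]]
wrist_force: [-0.3, 0.3, -2.8]
finger_gap: 0.335
```

Request:
send_rows(targets=[{"x":0,"y":0,"z":0,"roll":0,"jaw":0},{"x":0,"y":0,"z":0,"roll":0,"jaw":0}])

```text
t: 11.25
tcp_pos: [614.7, -146.5, 233.8]
tcp_rot: [[-0.942, -0.335, 0.023], [-0.333, 0.941, 0.063], [-0.043, 0.051, -0.998]]
wrist_force: [-0.1, -0.1, -2.4]
finger_gap: 0.334
```

Request:
send_rows(targets=[{"x":0.005,"y":-0.01,"z":-0.015,"roll":0.03,"jaw":0},{"x":0.005,"y":-0.01,"z":-0.02,"roll":0.03,"jaw":0},{"x":0,"y":0,"z":-0.015,"roll":0,"jaw":0},{"x":0,"y":0,"z":0,"roll":0,"jaw":0},{"x":0,"y":0,"z":0,"roll":0,"jaw":0}])

```text
t: 11.67
tcp_pos: [624.2, -160.7, 183.7]
tcp_rot: [[-0.92, -0.391, 0.019], [-0.389, 0.919, 0.066], [-0.043, 0.053, -0.998]]
wrist_force: [0.5, -0.6, -2.2]
finger_gap: 0.339
```

Run:
```python
from h import *
from tilt import fit
o=observe();print(o['tcp_pos'],o['tcp_rot'].round(3).tolist(),o['wrist_force'])
R=lambda a,f:cv2.resize(a,None,fx=f,fy=f,interpolation=cv2.INTER_CUBIC)
s,d,m=grab('side'); W=cloud(d,m); np.savez('side3.npz',im=s,W=W)
t,d2,m2=grab('top'); np.savez('top3.npz',im=t,W=cloud(d2,m2))
try:
  z,A,low=fit([W],o,p0=.59);print(z,A,low)
except Exception as e: print(e)
C=np.zeros((480,800,3),np.uint8); C[:,:400]=R(s[145:225,225:292],6)[:480,:400]; C[:,400:]=R(t[135:215,270:337],6)[:480,:400]
cv2.imwrite('pics/app1.png',np.clip(C*1.7,0,255).astype(np.uint8))
```

```text
[ 624.2011359  -160.74018998  183.66035317] [[-0.92, -0.391, 0.019], [-0.389, 0.919, 0.066], [-0.043, 0.053, -0.998]] [ 0.45144417 -0.56499467 -2.21997588]
th [ 0.587 -2.788 -1.314] n 136 low -59.1 (array([ 0,  0,  1, 16, 19, 13, 20, 15, 14, 18, 19, 30]), array([-72, -68, -64, -60, -56, -52, -48, -44, -40, -36, -32, -28, -24]))
[-0.49244438 -0.25730666  0.83143961] [ 626.48714713 -162.49236702  206.0835128 ] -59.07197766585509
```

View pics/app1.png

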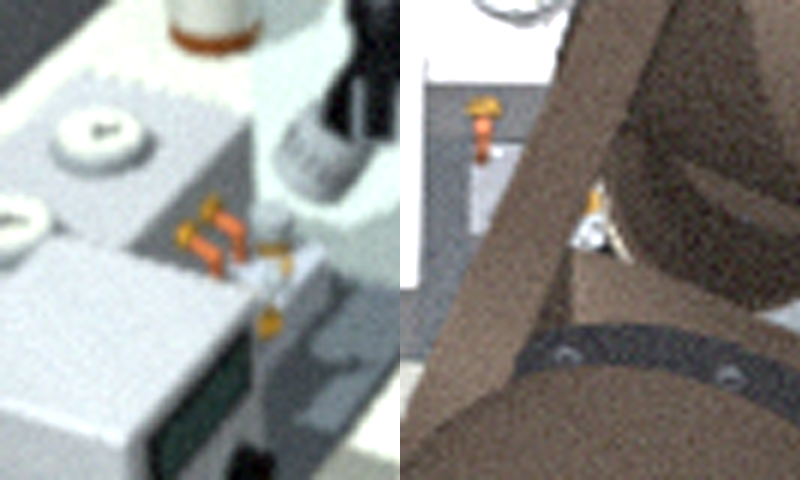

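Run:
```python
from h import *
m=cams.camera_model('side'); F=np.array([685.5,-139.2,72.3]); n=np.array([-.49,-.21,.845]);n/=np.linalg.norm(n)
f=lambda p:(np.round((np.array(proj(m,p))-[225,145])*6)).tolist()
for h in(0,10,18,21,27,34.5): print(h,f(F+h*n),(F+h*n).round(1))
D=np.load('side3.npz');W=D['W'];h=cv2.cvtColor(D['im'],cv2.COLOR_BGR2HSV)
for v in range(176,205):
    print(v,' '.join(('%4d'%W[v,u,2] if np.isfinite(W[v,u,2]) else ' nan')+('*' if 10<h[v,u,0]<30 and h[v,u,1]>90 else ' ') for u in range(262,284)))
```

```text
0 [248.0, 307.0] [ 685.5 -139.2   72.3]
10 [258.0, 293.0] [ 680.6 -141.3   80.8]
18 [266.0, 282.0] [ 676.7 -143.    87.5]
21 [269.0, 278.0] [ 675.2 -143.6   90.1]
27 [275.0, 270.0] [ 672.3 -144.9   95.1]
34.5 [283.0, 260.0] [ 668.6 -146.5  101.5]
176   72    70    66    61    56    53    53    56    55    57    54    63   163   162   160   162   160   161   158   154   153    72 
177   70    66    59    56    53    47    51    50    54    54    55    57    56   159   157   157   155   157   155   154   151    67 
178   62    61    58    52    45    44    73    73    71    70    47    52    52    53    52   155   153   153   151   150    62    60 
179   63    58    56    49    44    70    68    69    71    72    71    69    49    52    49    51    53    55    56    55    56    58 
180   73    52    48    45    68    74    68    72    70    69    71    70    45    47    46    47    49    49    48    54    51    52 
181   71*   75*   47    45    66    69    72    71    70    72    72    69    41    43    42    41    44    44    48    46    48    51 
182   76    72    70    68    61    6
[... 2389 characters left out ...]
14    14    14    10 
200  146   144   141   141   135   131    66*   66*   65*   31    26    22    18    15    16    13    11    14    14    13    12    11 
201  143   142   140   136   133   127    43    35    30    26    19    16    13    12    15    13    12    12    11    15    10    16 
202  141   141   137   135   130   123    61    35    26    23    17    12    15    10    11    10    14     9    15    15    11    13 
203  140   139   134   131   127   120    60    28    26    20    12     9    11    15    11    15    13    13     8    14    13    13 
204  139   136   132   129   122   117    59    23    21    12    13   nan    12    13    12    17    13    14    12    14    12    12
```

Request:
send_rows(targets=[{"x":0.003,"y":-0.001,"z":-0.012,"roll":-0.02,"jaw":0},{"x":0.002,"y":-0.0015,"z":-0.015,"roll":0,"jaw":0},{"x":0,"y":0,"z":-0.012,"roll":0,"jaw":0},{"x":0,"y":0,"z":0,"roll":0,"jaw":0},{"x":0,"y":0,"z":0,"roll":0,"jaw":0}])

```text
t: 12.18
tcp_pos: [631.5, -161.9, 146.1]
tcp_rot: [[-0.929, -0.369, 0.026], [-0.367, 0.928, 0.063], [-0.048, 0.049, -0.998]]
wrist_force: [0.5, 0.2, -2.3]
finger_gap: 0.335
```

```bash
cat > chk.py <<'E'
from h import *
from tilt import fit
import sys
o=observe();print(o['tcp_pos'].round(1),o['tcp_rot'].round(3).tolist(),o['wrist_force'].round(1))
s,d,m=grab('side'); W=cloud(d,m); np.savez('side4.npz',im=s,W=W)
z,A,low=fit([W],o,p0=.587)
F=np.array([685.5,-139.2,72.3]); n=np.array([-.49,-.22,.843]);n/=np.linalg.norm(n)
j=o['tcp_rot'][:,1]; print('z',z.round(3),'ang',np.arccos(z@n).round(3)); M=A-59.5*z; d=M-F
a=d@n; lat=d-a*n; print('mouth',M.round(1),'axial',a.round(1),'lat',lat.round(1),'lat along j',(lat@j).round(1))
if len(sys.argv)>1: cv2.imwrite(sys.argv[1],np.clip(cv2.resize(s[145:225,235:302],None,fx=6,fy=6,interpolation=cv2.INTER_CUBIC)*1.6,0,255).astype(np.uint8))
E
python3 chk.py pics/app2.png
```

```text
[ 631.5 -161.9  146.1] [[-0.929, -0.369, 0.026], [-0.367, 0.928, 0.063], [-0.048, 0.049, -0.998]] [ 0.5  0.2 -2.3]
th [ 0.65  -0.195 -1.68 ] n 135 low -60.5 (array([ 0,  0,  1, 17, 18, 14, 16, 10, 17, 16, 23, 15]), array([-72, -68, -64, -60, -56, -52, -48, -44, -40, -36, -32, -28, -24]))
z [-0.548 -0.26   0.795] ang 0.086
mouth [ 664.4 -149.3  119.8] axial 52.7 lat [4.7 1.5 3.1] lat along j -0.2
```

View pics/app2.png

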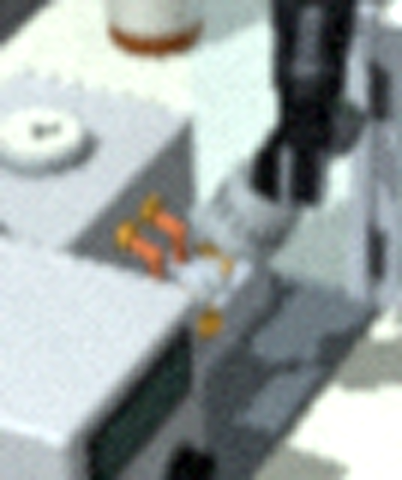

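Request:
send_rows(targets=[{"x":-0.004,"y":-0.002,"z":-0.003,"roll":0,"jaw":0},{"x":0.0025,"y":0.0011,"z":-0.0042,"roll":0,"jaw":0},{"x":0.0025,"y":0.0011,"z":-0.0042,"roll":0,"jaw":0},{"x":0.0025,"y":0.0011,"z":-0.0042,"roll":0,"jaw":0},{"x":0,"y":0,"z":0,"roll":0,"jaw":0},{"x":0,"y":0,"z":0,"roll":0,"jaw":0}])

```text
t: 12.73
tcp_pos: [636.0, -160.8, 130.8]
tcp_rot: [[-0.929, -0.368, 0.028], [-0.366, 0.928, 0.063], [-0.049, 0.048, -0.998]]
wrist_force: [0.2, 0.4, -2.8]
finger_gap: 0.335
```

```bash
python3 chk.py
```

```text
[ 636.  -160.8  130.8] [[-0.929, -0.368, 0.028], [-0.366, 0.928, 0.063], [-0.049, 0.048, -0.998]] [ 0.2  0.4 -2.8]
th [ 0.576 -3.806 -1.483] n 130 low -72.7 (array([ 1,  0,  2, 14, 21,  9, 16, 14, 19, 15, 21, 21]), array([-72, -68, -64, -60, -56, -52, -48, -44, -40, -36, -32, -28, -24]))
z [-0.491 -0.238  0.838] ang 0.019
mouth [ 668.2 -148.2  103.9] axial 37.1 lat [ 0.9 -0.9  0.3] lat along j -1.1
```

Request:
send_rows(targets=[{"x":0.0015,"y":0.0009,"z":-0.0027,"roll":0,"jaw":0},{"x":0.0015,"y":0.0007,"z":-0.0027,"roll":0,"jaw":0},{"x":0.0015,"y":0.0007,"z":-0.0027,"roll":0,"jaw":0},{"x":0.001,"y":0.0005,"z":-0.0017,"roll":0,"jaw":0},{"x":0,"y":0,"z":0,"roll":0,"jaw":0}])

```text
t: 13.2
tcp_pos: [642.3, -157.7, 120.3]
tcp_rot: [[-0.929, -0.368, 0.029], [-0.366, 0.928, 0.063], [-0.05, 0.048, -0.998]]
wrist_force: [0.3, -0.7, -3.1]
finger_gap: 0.338
```

Request:
send_rows(targets=[{"x":0.001,"y":0.0004,"z":-0.0017,"roll":0,"jaw":0},{"x":0.001,"y":0.0004,"z":-0.0017,"roll":0,"jaw":0},{"x":0.001,"y":0.0004,"z":-0.0017,"roll":0,"jaw":0},{"x":0.001,"y":0.0004,"z":-0.0017,"roll":0,"jaw":0},{"x":0,"y":0,"z":0,"roll":0,"jaw":0}], force=110)

```text
t: 13.62
tcp_pos: [645.6, -157.2, 112.8]
tcp_rot: [[-0.929, -0.369, 0.027], [-0.367, 0.928, 0.061], [-0.048, 0.047, -0.998]]
wrist_force: [-0.3, -0.9, -3.5]
finger_gap: 0.333
```

Request:
send_rows(targets=[{"x":0.001,"y":0.0005,"z":-0.0017,"roll":0,"jaw":0},{"x":0.001,"y":0.0005,"z":-0.0017,"roll":0,"jaw":0},{"x":0,"y":0,"z":0,"roll":0,"jaw":0}])

```text
t: 13.87
tcp_pos: [647.7, -156.1, 109.2]
tcp_rot: [[-0.929, -0.368, 0.027], [-0.366, 0.928, 0.061], [-0.048, 0.047, -0.998]]
wrist_force: [1.1, -1.3, -4.3]
finger_gap: 0.335
```

Request:
send_rows(targets=[{"x":0.001,"y":0.0005,"z":-0.0017,"roll":0,"jaw":0},{"x":0.001,"y":0.0005,"z":-0.0017,"roll":0,"jaw":0}])

```text
t: 14.03
tcp_pos: [649.9, -155.2, 105.9]
tcp_rot: [[-0.929, -0.368, 0.027], [-0.366, 0.928, 0.061], [-0.048, 0.047, -0.998]]
wrist_force: [-3.3, -3.6, 2.2]
finger_gap: 0.331
```

Request:
send_rows(targets=[{"x":0.0015,"y":0.0006,"z":-0.0026,"roll":0,"jaw":0},{"x":0.0015,"y":0.0006,"z":-0.0026,"roll":0,"jaw":0}], force=120)

```text
t: 14.2
tcp_pos: [652.6, -154.1, 101.1]
tcp_rot: [[-0.929, -0.369, 0.027], [-0.367, 0.928, 0.061], [-0.047, 0.047, -0.998]]
wrist_force: [-26.3, -10.3, 36.5]
finger_gap: 0.327
```

Request:
send_rows(targets=[{"x":0.0005,"y":0.0002,"z":-0.0009,"roll":0,"jaw":0}])

```text
t: 14.28
tcp_pos: [652.4, -154.3, 101.0]
tcp_rot: [[-0.929, -0.369, 0.025], [-0.367, 0.928, 0.06], [-0.046, 0.047, -0.998]]
wrist_force: [-19.2, -5.9, 31.7]
finger_gap: 0.335
```

```bash
python3 chk.py pics/home1.png; python3 -c "
from h import *
o=observe();print(o['t'],o['tcp_pos'],o['wrist_force'])"
```

```text
[ 652.4 -154.3  101. ] [[-0.929, -0.369, 0.025], [-0.367, 0.928, 0.06], [-0.046, 0.047, -0.998]] [-19.2  -5.9  31.7]
th [ 0.577 -3.897 -1.702] n 96 low -58.1 (array([ 0,  0,  1,  3,  8,  7, 11, 11, 15, 16, 17, 23]), array([-72, -68, -64, -60, -56, -52, -48, -44, -40, -36, -32, -28, -24]))
z [-0.492 -0.238  0.837] ang 0.019
mouth [ 684.9 -141.9   74.2] axial 2.5 lat [ 0.6 -2.1 -0.2] lat along j -2.2
14.3333 [ 652.47794319 -154.27862387  101.21482444] [-14.40594031  -2.78034906  22.29597357]
```

View pics/home1.png

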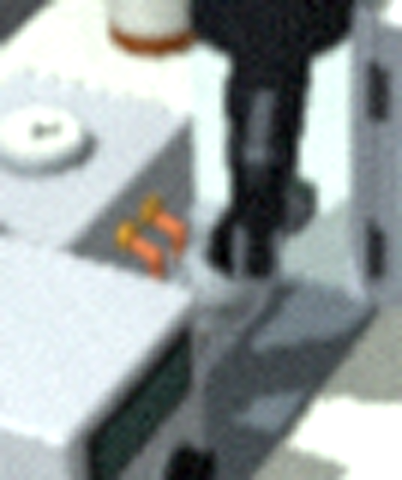

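Request:
send_rows(targets=[{"x":0.001,"y":0.0004,"z":-0.0017,"roll":0,"jaw":0}])

```text
t: 14.42
tcp_pos: [652.6, -154.3, 101.0]
tcp_rot: [[-0.929, -0.369, 0.024], [-0.368, 0.928, 0.06], [-0.045, 0.047, -0.998]]
wrist_force: [-24.1, -6.1, 40.2]
finger_gap: 0.332
```

Request:
send_rows(targets=[{"x":0.001,"y":0.0004,"z":-0.0017,"roll":0,"jaw":0}])

```text
t: 14.5
tcp_pos: [652.5, -154.4, 101.0]
tcp_rot: [[-0.929, -0.37, 0.023], [-0.368, 0.928, 0.06], [-0.044, 0.047, -0.998]]
wrist_force: [-22.0, -5.0, 36.4]
finger_gap: 0.338
```

Run:
```python
from h import *
o=observe(); Rm=o['tcp_rot']; print(o['wrist_force'],o['torque'])
F=o['wrist_force']-[0,0,-2.4]; T=o['torque']*1000
n=np.array([-.49,-.23,.84]);n/=np.linalg.norm(n); j=Rm[:,1]; c=np.cross(n,j)
p0=np.cross(F,T)/(F@F)   # point on line nearest ref
for L in(140,165,190,215):
    ref=o['tcp_pos']-L*Rm[:,2]
    G=o['tcp_pos']-21*Rm[:,2]; M=G-59.5*n
    p=ref+p0; t=((M-p)@n)/(F@n); q=p+F*t-M; print(L,'at mouth plane: along c',q@c,'along j',q@j, 'dir err',(F/np.linalg.norm(F)-n).round(3), 'torque along F',T@F/np.linalg.norm(F))
```

```text
[-21.95138996  -5.03139806  36.38066499] [0.02478682 2.88654363 0.37021467]
140 at mouth plane: along c 8.318340889744395 along j 4.834288553533861 dir err [0.001 0.118 0.024] torque along F -15.838470023048622
165 at mouth plane: along c -3.2331299338317856 along j 2.2781114810072474 dir err [0.001 0.118 0.024] torque along F -15.838470023048622
190 at mouth plane: along c -14.784600757408146 along j -0.2780655915195024 dir err [0.001 0.118 0.024] torque along F -15.838470023048622
215 at mouth plane: along c -26.33607158098456 along j -2.834242664046222 dir err [0.001 0.118 0.024] torque along F -15.838470023048622
```

Request:
send_rows(targets=[{"x":0.0003,"y":0.0019,"z":-0.0013,"roll":0,"jaw":0}])

```text
t: 14.58
tcp_pos: [652.5, -153.7, 101.5]
tcp_rot: [[-0.929, -0.37, 0.023], [-0.368, 0.928, 0.058], [-0.043, 0.046, -0.998]]
wrist_force: [-13.5, -17.4, 19.3]
finger_gap: 0.332
```

Request:
send_rows(targets=[{"x":0.0018,"y":-0.0014,"z":-0.0014,"roll":0,"jaw":0}])

```text
t: 14.67
tcp_pos: [652.8, -155.0, 101.3]
tcp_rot: [[-0.929, -0.37, 0.021], [-0.369, 0.928, 0.058], [-0.041, 0.046, -0.998]]
wrist_force: [-21.5, 11.2, 26.2]
finger_gap: 0.336
```

Request:
send_rows(targets=[{"x":0.0022,"y":0.001,"z":-0.0008,"roll":0,"jaw":0}])

```text
t: 14.75
tcp_pos: [653.1, -154.5, 101.6]
tcp_rot: [[-0.929, -0.371, 0.018], [-0.369, 0.928, 0.058], [-0.038, 0.048, -0.998]]
wrist_force: [-26.3, -13.4, 27.5]
finger_gap: 0.334
```

Request:
send_rows(targets=[{"x":-0.0005,"y":-0.0002,"z":-0.0024,"roll":0,"jaw":0}])

```text
t: 14.83
tcp_pos: [652.3, -155.1, 100.9]
tcp_rot: [[-0.929, -0.371, 0.018], [-0.369, 0.928, 0.058], [-0.038, 0.047, -0.998]]
wrist_force: [-7.7, 1.5, 32.8]
finger_gap: 0.336
```

Request:
send_rows(targets=[{"x":-0.0011,"y":0.0003,"z":0.0018,"roll":0,"jaw":0},{"x":-0.0005,"y":-0.0002,"z":0.0008,"roll":0,"jaw":0}])

```text
t: 15.0
tcp_pos: [650.6, -155.4, 104.8]
tcp_rot: [[-0.929, -0.371, 0.018], [-0.369, 0.928, 0.057], [-0.038, 0.046, -0.998]]
wrist_force: [-3.4, -0.5, 2.1]
finger_gap: 0.33
```

Request:
send_rows(targets=[{"x":-0.0007,"y":-0.0003,"z":0.0012,"roll":0,"jaw":0},{"x":0,"y":0,"z":0,"roll":0,"jaw":0}])

```text
t: 15.17
tcp_pos: [649.8, -155.6, 106.0]
tcp_rot: [[-0.929, -0.371, 0.019], [-0.369, 0.928, 0.057], [-0.039, 0.047, -0.998]]
wrist_force: [-0.8, -2.0, -2.2]
finger_gap: 0.334
```

Request:
send_rows(targets=[{"x":0.0012,"y":0.0006,"z":-0.002,"roll":0,"jaw":0},{"x":0.0012,"y":0.0006,"z":-0.002,"roll":0,"jaw":0},{"x":0.0012,"y":0.0006,"z":-0.002,"roll":0,"jaw":0},{"x":0.001,"y":0.0004,"z":-0.0018,"roll":0,"jaw":0},{"x":0.001,"y":0.0004,"z":-0.0018,"roll":0,"jaw":0}])

```text
t: 15.58
tcp_pos: [652.5, -154.8, 101.1]
tcp_rot: [[-0.928, -0.372, 0.014], [-0.371, 0.927, 0.056], [-0.033, 0.047, -0.998]]
wrist_force: [-23.0, -1.5, 41.2]
finger_gap: 0.335
```

Run:
```python
from h import *
for i in range(6):
    o=observe();print(round(o['t'],2),o['tcp_pos'].round(2),o['wrist_force'].round(1),o['finger_gap'].round(3)); im,d,m=grab('top' if i%2 else 'side')
W=cloud(d,m); p=W[(W[...,2]>176)&(W[...,2]<190)&(W[...,1]<-235)&(W[...,0]<625)&(W[...,0]>440)&(W[...,1]>-330)]
print(len(p),p.min(0),p.max(0)) if len(p) else 0
f=cv2.fitLine(p[:,:2].astype(np.float32),cv2.DIST_HUBER,0,.01,.01).ravel();print('door line',f)
```

```text
Traceback (most recent call last):
AttributeError: 'float' object has no attribute 'round'
```

Run:
```python
from h import *
for i in range(6):
    o=observe();print(round(o['t'],2),o['tcp_pos'].round(2),o['wrist_force'].round(1),round(o['finger_gap'],3)); im,d,m=grab('top' if i%2 else 'side')
W=cloud(d,m); p=W[(W[...,2]>176)&(W[...,2]<190)&(W[...,1]<-235)&(W[...,0]<625)&(W[...,0]>440)&(W[...,1]>-330)]
print(len(p)); f=cv2.fitLine(p[:,:2].astype(np.float32),cv2.DIST_HUBER,0,.01,.01).ravel();print('door line',f)
cv2.imwrite('pics/fin.png',im)
```

```text
15.58 [ 652.46 -154.77  101.08] [-23.   -1.5  41.2] 0.335
15.63 [ 652.47 -154.71  101.1 ] [-23.7  -5.2  42.6] 0.332
15.68 [ 652.5  -154.72  101.13] [-23.9  -5.1  40.8] 0.333
15.73 [ 652.44 -154.73  101.1 ] [-24.   -4.   41.8] 0.334
15.78 [ 652.45 -154.7   101.11] [-24.3  -4.9  41.3] 0.333
15.83 [ 652.48 -154.7   101.13] [-24.   -5.1  41.8] 0.331
108
door line [ 9.7263503e-01  2.3233826e-01  5.0062366e+02 -2.7969846e+02]
```

Request:
send_rows(targets=[{"x":0.0007,"y":0.0003,"z":-0.0011,"roll":0,"jaw":0}])

```text
t: 15.97
tcp_pos: [652.5, -154.7, 101.6]
tcp_rot: [[-0.928, -0.372, 0.013], [-0.371, 0.927, 0.055], [-0.033, 0.047, -0.998]]
wrist_force: [-13.9, -2.7, 19.0]
finger_gap: 0.335
```

Run:
```python
from h import *
for i in range(8):
    o=observe();print(round(o['t'],2),o['tcp_pos'].round(2),o['wrist_force'].round(1)); im,d,m=grab('side')
```

```text
15.97 [ 652.51 -154.65  101.59] [-13.9  -2.7  19. ]
16.02 [ 652.55 -154.63  101.49] [-18.4  -4.   27.3]
16.07 [ 652.51 -154.65  101.41] [-17.2  -4.5  29.7]
16.12 [ 652.46 -154.67  101.38] [-18.   -3.5  30.1]
16.17 [ 652.51 -154.66  101.43] [-18.7  -3.2  29.4]
16.22 [ 652.5  -154.66  101.4 ] [-18.1  -3.6  29.6]
16.27 [ 652.5  -154.66  101.39] [-18.7  -3.5  29.1]
16.32 [ 652.47 -154.68  101.39] [-18.   -3.4  29.7]
```

View pics/fin.png

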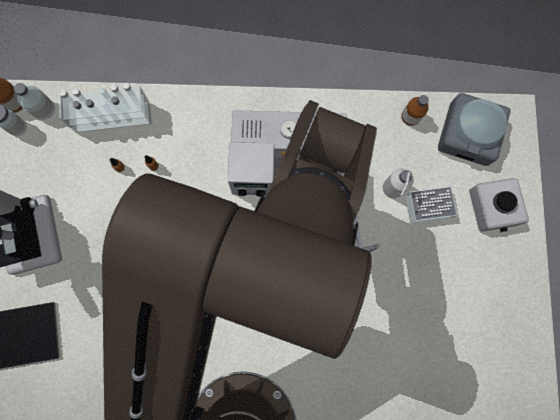

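```bash
python3 -c "
from rig import bot
print(bot.hand_in())"
```

```text
the job is handed in; nothing more can be done
None
```

The tester is snapped onto the test nipple, pressed fully home and still gripped, with the bay door wide open. I handed the job in at about 16.3 s of the 64 s allowed.

**What I did:** I pulled the door open by its handle to about 1.74 rad. Moves can only turn the gripper about the vertical, so I leaned the tester in a light grip against the rim of its well. That tilted it about 0.58 rad, matching the nipple. I then gripped it hard and pushed it on along the nipple's axis.

**Last checks:**
- **Seated:** the coupler stopped hard, and 2 mm pushes, straight or sideways, gained no depth. About 4 mm back the force was about 6 N, as the spring should give. Near 6 mm back it was almost nothing. I then pressed it home again and it stopped at the same depth.
- **Holding:** the push was steady at about 37 N along the nipple in the readings just before hand-in.
- **Angle:** the tester's axis was within about 0.02 rad of the nipple's, with the nipple's own direction known only to about 0.05 rad.
- **Door:** a rough camera fit at the end gave about 1.8 rad, a little more than when I let go. The two agree within the accuracy of that fit.
- **Bench:** in the final top view, which the arm partly blocks, the bottles, wash bottle and tip box look unmoved. The stand, pH meter, dish and marker were hidden there. They were in place in earlier views.

**What disagreed or is uncertain:** the camera put the coupler's mouth 2.5 mm from the flange when it was first home. That is within the measurement's error of about 2 mm, and I trusted the hard stop and spring test instead. The valve pin's reading itself was not available. The push briefly reached about 49 N through the tester while I was seating it, well under the 120 N wrist limit. I took the 40 N limit to apply only to the arm and gripper body, which I did not see touch anything.

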